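# Hold a sample plate flush on a sloped reading stage

### The arm

A 6-joint arm with a two-finger parallel gripper is mounted at the origin on a cart in front of the work surface, level with it; the furniture and walls round the work are solid. World frame = base frame: x ahead of the robot, y to its left, z up, the work surface at z = 0. Lengths are in m, angles in rad, forces in N, time in s.
With the tool pointing down it reaches from about 0.35 to 0.975 m from the base axis. Payload 4.9 kg.
Tool frame: the origin (TCP) lies at the very end of the fingers, on their centre line; the grasp point (between the pads) lies 19 mm behind it; z points along the fingers, y is the line along which they close (so a half turn about z gives the same grasp; the last joint's range is limited). The gripper opens to 85 mm and grips with 20 to 120 N. Pads are 22 mm wide; open, the fingers measure 114 mm over their backs; the gripper's body (76 mm by 85 mm) begins 54 mm behind the grasp point. The pads swing forward as they close: fully open they stand 13 mm farther back than shut.
Start: joints at [-1.343, 0.053, 1.613, -0, 1.476, -0.119], TCP at [0.212, -0.588, 0.231] pointing down, gripper open.
Joint ranges: [-3.01, 3.01], [-1.01, 2.22], [0.06, 2.58], [-1.02, 4.17], [0.09, 2.62], [-3.14, 3.14]. Speed limits (rad/s): [2.57, 2.57, 3.14, 3.14, 3.14, 3.14].

### API

Orientations are given as a unit quaternion [w, x, y, z].
In Python, from plant import manip gives the robot as it stands.
- The arm moves only by the tool play_rows, never from a script. Its argument "series" is a list that holds one entry, the list of rows, each a list of 7 numbers: the shift along the world's x, y, z in m, then the turn, a rotation vector about the world's x, y, z in degrees, then the opening, from 0 (shut) to 1 (fully open). In form: [[[dx, dy, dz, rx, ry, rz, grip], ...]]. A call has 1 to 10 rows; each row shifts and turns the commanded pose from where the row before left it; what a row does not reach is not made up. A row lasts 1/10 s, in which the tool goes at most 50 mm and 8.59 degrees, less where a joint would pass 70% of its speed; a pose out of reach is approached as far as the arm can. A call with a gripper value outside its range is refused whole. The fingers move at their own pace and stop on an object; the grip force is fixed at half the most. Time passes only in rows, so rows that do not move let the fingers close. It gives the time, the measured TCP pose, the force, the opening and the grip force at its end, in the units of the state.
- manip.state(): the state, without advancing time (a new reading comes with each control period).
- manip.grab_frame(name): name is "scene" or "top"; returns a dict with "frame" (420x560x3 uint8, blue, green, red), "mtx" (3x3 intrinsics, pixels), "k1" (the pictures are not rectified: a ray, as slopes to the right and down, at radius r is drawn at 1 + k1 r^2 times it, then the intrinsics apply), "R" (3x3) and "t" (3): a world point X has camera coordinates R X + t. Camera axes: x right, y down, z forward; pixel columns grow to the right and rows downward; lengths in m; the calibration is good to about 2 mm. A picture is of the moment at which its call begins. There is no depth.
- manip.job_done(): hands the job in; it is judged then, once.
The state is a dict: "time": time; "joint_pos": joint angles; "joint_vel": joint speeds; "joint_efforts": joint torques, N m; "tool_pos": TCP position; "tool_rot": TCP orientation; "contact_force": force on the tool from outside, world axes, zero at the start; "ft_torque": the same for the moment, N m; "gripper_width": opening from 0.0 (shut) to 1.0 (fully open); "grasp_force": force on a finger pad.
Only numpy, scipy, OpenCV 4.12 (cv2) and the standard library are available. Lean on these libraries where they do the work, as an engineer would, in place of code of your own. Each camera call takes 0.05 s, during which the arm holds its last target. There are 200 camera calls.

### The job

Pick up the glass sample plate by its black grip and bring its plain end down against the stop at the foot of the tilting stage, the white frosted end up the slope. The stage's slope has been left at an unknown setting: feel for it, tilting the plate until it lies flush on the face with both brass pins pressed in, and finish while still gripping the plate and pressing it gently there, for the sprung pins push it off again if it is let go. Leave the dropper bottle, the empty cup and the timer where they stand.

Things in the scene. Friction and masses are not known exactly. Their poses are not given: they have to be found in the camera images.
- plate_grip (a point): Centre of the upright black grip on the loose green glass sample plate (80 x 44 x 6 mm, 60 to 130 g), 36 mm above the plate's underside. Grip 30 mm along x, 14 mm along y (grasp across y), top 56 mm above the underside; a low foot 36 x 26 mm round its root ends 10 mm above the underside. x: plate's long axis, to the white frosted end; -x: plain end; z up out of the plate.
- plate_foot (a point): Middle of the lower edge of the plate's plain end: 40 mm from the plate's middle along its -x, on its underside (36 mm below plate_grip). Same axes as plate_grip.
- stage: Grey fixed stage; origin on the worktop below the seat line's middle; x level, up-slope; y along the seat line. Base 12 mm high, x -30 to 120 mm, y +-50 mm. Aluminium face 62 mm wide, 94 mm long, rises from the seat line to +x at an unknown slope of 0.2 to 0.45 rad, clamped, does not give. Dark stop bar, 10 mm thick, 6 mm proud of the face, square to it, along the seat line.
- seat_line (a point): Middle of the seat line, the inner corner where face and stop meet: 40 mm above the worktop, straight above the stage's origin. It is the axis about which the face was tilted, so it is here whatever the slope. The plate's foot edge belongs here. Axes as the stage.
- pin_left (a joint): Travel (m) of the left (+y) sprung brass pin, 8 mm wide, in the face 66 mm up the slope from the seat line, 12 mm left of the middle. 0: stands 6 mm proud of the face; 0.006: level with the face. Starts to move at about 0.75 N, fully in at about 2.3 N.
- pin_right (a joint): The same for the right (-y) pin, 12 mm right of the middle.
- dropper_mid (a point): Bystander: middle of a white dropper bottle with a green cap, 33 mm wide, 94 mm tall, standing loose.
- empty_cup_mid (a point): Bystander: middle of a clear empty sample cup, 51 mm wide, 64 mm tall, standing loose.
- timer_mid (a point): Bystander: middle of a small white bench timer, 32 x 68 x 62 mm, standing loose.
Mind the look-alikes: they are no part of the job. What is shaped like the part that bears plate_grip but orange is not meant.

How it is judged:
On the way, in this order (a step that is already met when the one before it is completed fails the run):
1. the plate is lifted clear of the worktop (height (world z) of plate_grip above 0.08 m and contact force between plate and stage below 0.1 N and contact force between the fingers and plate above 2 N), for 0.2 s.
2. the plain end's lower edge is in the seat against the stop (x of plate_foot in the frame of stage between -0.005 and 0.005 m and y of plate_foot in the frame of stage between -0.01 and 0.01 m and z of plate_foot in the frame of stage between 0.034 and 0.045 m and contact force between plate and stage above 0.5 N), for 0.2 s.
At the end, for the whole second after the job is handed in: Plate still gripped (grasp point within 30 mm of plate_grip) and still, on the stage with 1.5 to 30 N; plate_foot within 5 mm of the seat line in stage x, 10 mm in y, 6 mm below to 5 mm above; square to the stage within 0.15 rad; both pins in by over 4.0 mm (x of plate_foot in the frame of stage between -0.005 and 0.005 m and y of plate_foot in the frame of stage between -0.01 and 0.01 m and z of plate_foot in the frame of stage between 0.034 and 0.045 m and value of joint each of pin_left, pin_right above 0.004 m and angle between the y axis of plate and the y axis of stage, either way round below 0.15 rad and contact force between plate and stage between 1.5 and 30 N and contact force between the fingers and plate above 3 N and distance between the grasp point and plate_grip below 0.03 m and linear speed of plate below 0.02 m/s); the arm keeps its last pose, push and grip.
It fails at once if the plate is forced against the stage with more than 45 N (contact force between plate and stage above 45 N).
It fails at once if the dropper is moved by more than 30 mm or knocked over (distance of dropper_mid from where it was at the start of the episode above 0.03 m or angle between dropper_mid's own z axis and vertical above 0.5 rad).
It fails at once if the empty cup is moved by more than 30 mm or knocked over (distance of empty_cup_mid from where it was at the start of the episode above 0.03 m or angle between empty_cup_mid's own z axis and vertical above 0.5 rad).
It fails at once if the timer is moved by more than 30 mm or knocked over (distance of timer_mid from where it was at the start of the episode above 0.03 m or angle between timer_mid's own z axis and vertical above 0.5 rad).
It also fails if it takes over 45 s, if anything falls off the work surface, if the arm or the gripper's body presses on something with over 40 N, if the wrist force passes 120 N, or if a joint passes its speed limit or range.

## Working session

There is one attempt and no reset: what is moved stays moved. The work goes in short steps, Python scripts to look and compute and a tool call to move; the robot and the scene stay as the last step left them, time stands still between calls to the robot, and variables do not carry over. Pictures are saved under pics/ and viewed, at most 10 in all, crops included, and the job is handed in when it is done.

Besides the shell and the picture viewer there is one more tool, called after "Request:" as name(argument=value, ...), one argument or row to a line, values as JSON. play_rows: Moves the arm, as the interface text tells. Its arguments: {"type":"object","properties":{"series":{"type":"array"}},"required":["series"]}

```bash
mkdir -p pics
cat > h.py <<'E'
import numpy as np, cv2
from plant import manip
def grab(n,save=None):
    f=manip.grab_frame(n)
    if save: cv2.imwrite('pics/'+save,f['frame'])
    return f
def ray(f,u,v):
    K=np.array(f['mtx'],float);k=f['k1']
    p=cv2.undistortPoints(np.array([[[u,v]]],float),K,np.array([k,0,0,0,0.]))[0,0]
    R=np.array(f['R']);t=np.array(f['t'])
    return -R.T@t, R.T@np.array([p[0],p[1],1.])
def onz(f,u,v,z):
    o,d=ray(f,u,v); return o+d*(z-o[2])/d[2]
def proj(f,X):
    p,_=cv2.projectPoints(np.array([X],float),cv2.Rodrigues(np.array(f['R'],float))[0],np.array(f['t'],float),np.array(f['mtx'],float),np.array([f['k1'],0,0,0,0.]));return p[0,0]
def tri(f1,p1,f2,p2):
    o1,d1=ray(f1,*p1);o2,d2=ray(f2,*p2)
    s=np.linalg.lstsq(np.c_[d1,-d2],o2-o1,rcond=None)[0]
    a=o1+s[0]*d1;b=o2+s[1]*d2
    return (a+b)/2,np.linalg.norm(a-b)
E
python3 - <<'E'
from h import *
for n in('scene','top'):
    f=grab(n,n+'0.png');print(n,f['k1'],-np.array(f['R']).T@f['t'],np.round(f['R'],3).tolist(),f['mtx'])
print(manip.state())
E
```

```text
scene -0.07656914208808067 [0.14415631 0.71555001 0.70709731] [[-0.877, -0.481, 0.005], [-0.289, 0.52, -0.804], [0.384, -0.706, -0.595]] [[500.38038277   0.         284.17899728]
 [  0.         500.38038277 210.34693268]
 [  0.           0.           1.        ]]
top 0.01353584193567423 [ 0.48768414 -0.04087903  1.01606146] [[0.012, -1.0, 0.015], [-0.996, -0.014, -0.091], [0.091, -0.013, -0.996]] [[415.39195066   0.         277.50582358]
 [  0.         415.39195066 210.22332701]
 [  0.           0.           1.        ]]
{'time': 0.1, 'joint_pos': array([-1.34300775e+00,  5.33052379e-02,  1.61420540e+00, -2.53709989e-05,
        1.47601267e+00, -1.18984580e-01]), 'joint_vel': array([-0.00025998, -0.0022732 , -0.00319507,  0.00058236, -0.002568  ,
        0.00077444]), 'joint_efforts': array([ 6.79184141e-04, -3.94900560e+01, -3.71363103e+01, -4.64076061e-05,
        3.96601405e-03,  7.17970238e-06]), 'tool_pos': array([ 0.21228436, -0.58721771,  0.23014794]), 'tool_rot': array([-9.63212385e-04,  9.85005499e-01,  1.72520247e-01, -6.50985378e-05]), 'contact_force': array([ 0.43365366,  0.33981391, -0.17608505]), 'ft_torque': array([ 0.02049067, -0.03419971,  0.0008996 ]), 'grasp_force': 0.0, 'gripper_width': 0.9992724930718239}
```

View pics/scene0.png

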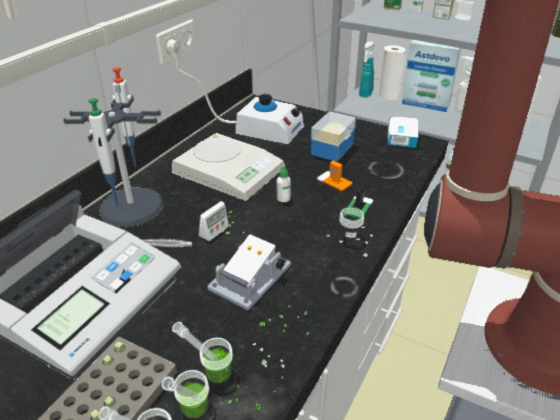

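View pics/top0.png

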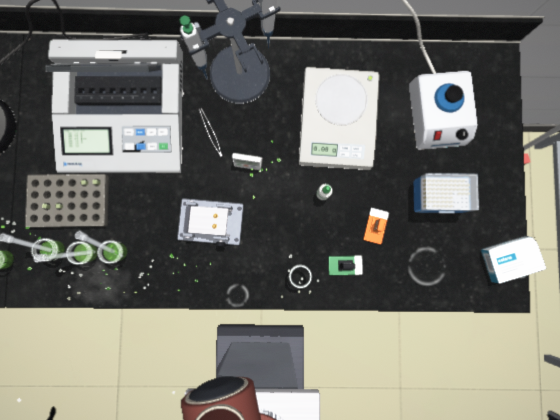

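The top view shows the green plate with the black grip at (346,265) and its white end on the right. The orange look-alike is at (376,226), the stage at (210,222), the cup at (300,277), the dropper at (325,192) and the timer at (247,161). In the scene view the plate is at about (360,207), behind the cup at (352,222), and the orange one is at (336,178). Candidates for the plate are green (346,265) and orange (376,226), and I choose green. I'll check it in a close crop.

Run:
```python
from h import *
a=cv2.imread('pics/top0.png');b=cv2.imread('pics/scene0.png')
A=cv2.resize(a[235:295,280:380],None,fx=4,fy=4,interpolation=cv2.INTER_CUBIC)
B=cv2.resize(a[190:250,170:250],None,fx=5,fy=5,interpolation=cv2.INTER_CUBIC)
C=cv2.resize(b[220:310,200:300],None,fx=4,fy=3.33,interpolation=cv2.INTER_CUBIC)[:300]
D=cv2.resize(b[180:255,310:410],None,fx=4,fy=4,interpolation=cv2.INTER_CUBIC)
def pad(x):
    o=np.zeros((300,400,3),np.uint8);o[:x.shape[0],:x.shape[1]]=x;return o
cv2.imwrite('pics/crop.png',np.vstack([np.hstack([pad(A),pad(B)]),np.hstack([pad(C),pad(D)])]))
```

```text
(no output)
```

View pics/crop.png

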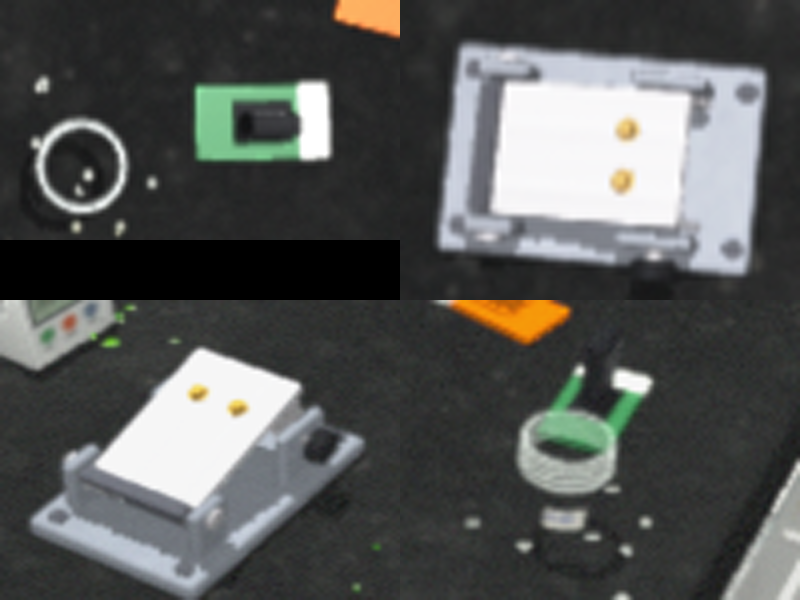

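The crops confirm the green plate with the black grip, its white end to image right (world -y). The stage's stop is at image left and its slope rises to the right, so both point nearly along -y. Next I'll measure them.

Run:
```python
from h import *
f=grab('top');im=f['frame'];g=grab('scene')
hsv=cv2.cvtColor(im,cv2.COLOR_BGR2HSV)
gr=cv2.inRange(hsv,(45,80,60),(90,255,255)); wh=cv2.inRange(hsv,(0,0,200),(180,40,255))
roi=np.zeros_like(gr);roi[248:282,324:368]=255
c=max(cv2.findContours((gr|wh)&roi,0,2)[0],key=cv2.contourArea)
w=wh&roi; print('white px',np.mean(np.nonzero(w),1)[::-1])
c=cv2.convexHull(c);box=cv2.boxPoints(cv2.minAreaRect(c))
P=np.array([onz(f,*p,0.006) for p in box]);print('plate px',box.tolist());print(P.round(4).tolist(),'mid',P.mean(0).round(4))
e=[np.linalg.norm(P[i]-P[i-1]) for i in range(4)];print('edges',np.round(e,4))
i=int(np.argmax(e));d=P[i]-P[i-1];print('long yaw deg',np.degrees(np.arctan2(d[1],d[0])))
# stage
S=[((u-400)/5+170-.4,v/5+190-.4) for u,v in[(462,42),(766,68),(747,272),(438,250)]]
Q=np.array([onz(f,*p,0.012) for p in S]);print('base',Q.round(4).tolist(),'mid',Q.mean(0))
ux=(Q[1]+Q[2]-Q[0]-Q[3])/2;print('len',np.linalg.norm(ux),'wid',np.linalg.norm(Q[0]+Q[1]-Q[2]-Q[3])/2,'yaw',np.degrees(np.arctan2(ux[1],ux[0])))
u=ux/np.linalg.norm(ux);print('origin est',(Q.mean(0)-.045*u))
# face left edge
L=[((u-400)/5+170-.4,v/5+190-.4) for u,v in[(505,84),(497,212)]]
print('seat edge z.04',[onz(f,*p,0.04).round(4).tolist() for p in L])
def pins(F,x0,x1,y0,y1):
    h=cv2.cvtColor(F['frame'],cv2.COLOR_BGR2HSV);m=cv2.inRange(h,(10,110,90),(32,255,255));r=np.zeros_like(m);r[y0:y1,x0:x1]=255
    n,_,s,ce=cv2.connectedComponentsWithStats(m&r);k=np.argsort(-s[1:,4])[:2]+1;return ce[k],s[k,4]
a,sa=pins(f,185,240,195,245);b,sb=pins(g,235,275,235,262);print(a,sa,b,sb)
a=a[np.argsort(a[:,1])];b=b[np.argsort(b[:,0])]
for p,q in zip(a,b):print('pin',*tri(f,p,g,q))
```

```text
white px [357.79699248 264.4887218 ]
plate px [[328.0, 256.0], [361.0, 256.0], [361.0, 275.0], [328.0, 275.0]]
[[0.4708, -0.1782, 0.006], [0.4718, -0.2582, 0.006], [0.4262, -0.2579, 0.006], [0.4253, -0.1782, 0.006]] mid [ 0.4485 -0.2181  0.006 ]
edges [0.0455 0.0801 0.0456 0.0797]
long yaw deg -89.28279473687648
base [[0.6064, 0.1774, 0.012], [0.5958, 0.03, 0.012], [0.497, 0.0372, 0.012], [0.5057, 0.1855, 0.012]] mid [0.55124949 0.10752497 0.012     ]
len 0.1482025834376111 wid 0.10006519391058948 yaw -93.7439713221709
origin est [0.5541879  0.15242894 0.012     ]
seat edge z.04 [[0.5835, 0.1505, 0.04], [0.5233, 0.1524, 0.04]]
[[213.875      225.875     ]
 [215.         215.28571429]] [8 7] [[249.         247.5       ]
 [259.         251.83333333]] [14 12]
pin [0.56224435 0.09019293 0.06046745] 0.0011339472141082272
pin [0.53790748 0.09211445 0.06096827] 0.0013777063786999141
```

Request:
play_rows(
  series=[
    [[0.0236, 0.037, 0, 0, 0, 7.08, 1], [0.0236, 0.037, 0, 0, 0, 7.08, 1], [0.0236, 0.037, 0, 0, 0, 7.08, 1], [0.0236, 0.037, 0, 0, 0, 7.08, 1], [0.0236, 0.037, 0, 0, 0, 7.08, 1], [0.0236, 0.037, 0, 0, 0, 7.08, 1], [0.0236, 0.037, 0, 0, 0, 7.08, 1], [0.0236, 0.037, 0, 0, 0, 7.08, 1], [0.0236, 0.037, 0, 0, 0, 7.08, 1], [0.0236, 0.037, 0, 0, 0, 7.08, 1]],
  ],
)

```text
time: 1.2
tool_pos: [0.449, -0.2161, 0.2313]
tool_rot: [0.0, 0.701, 0.713, 0.0]
contact_force: [0.6, 0.1, 0.6]
gripper_width: 1.0
grasp_force: 0.0
```

Request:
play_rows(
  series=[
    [[0, 0, -0.04, 0, 0, 0, 1], [0, 0, -0.04, 0, 0, 0, 1], [0, 0, -0.02, 0, 0, 0, 1], [0, 0, 0, 0, 0, 0, 1]],
  ],
)

```text
time: 1.6
tool_pos: [0.446, -0.2158, 0.127]
tool_rot: [-0.004, 0.703, 0.711, -0.001]
contact_force: [-0.8, 0.4, 0.1]
gripper_width: 0.997
grasp_force: 0.0
```

```bash
cat >> h.py <<'E'
from scipy.spatial.transform import Rotation as Ro
def st():
    s=manip.state();q=s['tool_rot'];M=Ro.from_quat(np.r_[q[1:],q[0]]).as_matrix()
    print('t',s['time'],'p',s['tool_pos'].round(4),'toolx yaw',np.degrees(np.arctan2(M[1,0],M[0,0])).round(2),'z',M[:,2].round(4),'y',M[:,1].round(4),'F',s['contact_force'].round(2),'T',s['ft_torque'].round(3),'g',round(s['gripper_width'],3),round(s['grasp_force'],1));return s,M
E
python3 - <<'E'
from h import *
s,M=st();print(s['joint_pos'].round(3))
f=grab('top','t1.png');print(proj(f,s['tool_pos']),proj(f,[.4485,-.218,.056]))
E
```

```text
t 1.6 p [ 0.446  -0.2158  0.127 ] toolx yaw 90.69 z [-0.0068  0.0046 -1.    ] y [ 0.9999  0.0121 -0.0067] F [-0.78  0.37  0.05] T [ 0.008  0.014 -0.022] g 0.997 0.0
[-0.601 -0.168  2.004 -0.     1.314 -0.613]
[353.40988844 269.02803856] [348.26055533 266.38563824]
```

View pics/t1.png

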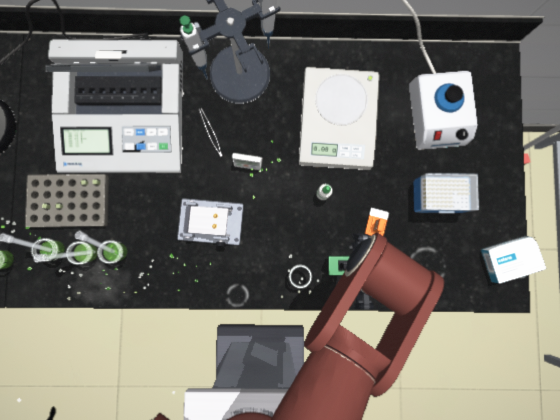

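The top view shows the arm over the plate, with the plate's plain end still visible at (338,265). It is aligned, so I descend and grip.

Request:
play_rows(
  series=[
    [[0, 0, -0.035, 0, 0, 0, 1], [0, 0, -0.035, 0, 0, 0, 1], [0, 0, -0.03, 0, 0, 0, 1], [0, 0, -0.012, 0, 0, 0, 1], [0, 0, 0, 0, 0, 0, 1], [0, 0, 0, 0, 0, 0, 1]],
  ],
)

```text
time: 2.25
tool_pos: [0.4499, -0.2189, 0.0214]
tool_rot: [0.002, 0.703, 0.711, 0.0]
contact_force: [0.5, 0.1, 1.3]
gripper_width: 0.999
grasp_force: 0.0
```

Run:
```python
from h import *
st();f=grab('scene');cv2.imwrite('pics/s2.png',cv2.resize(f['frame'][130:260,280:440],None,fx=4,fy=4,interpolation=cv2.INTER_CUBIC))
```

```text
t 2.25 p [ 0.4499 -0.2189  0.0214] toolx yaw 90.66 z [ 0.0028 -0.0019 -1.    ] y [0.9999 0.0115 0.0028] F [0.52 0.13 1.3 ] T [-0.008 -0.047 -0.021] g 0.999 0.0
```

View pics/s2.png

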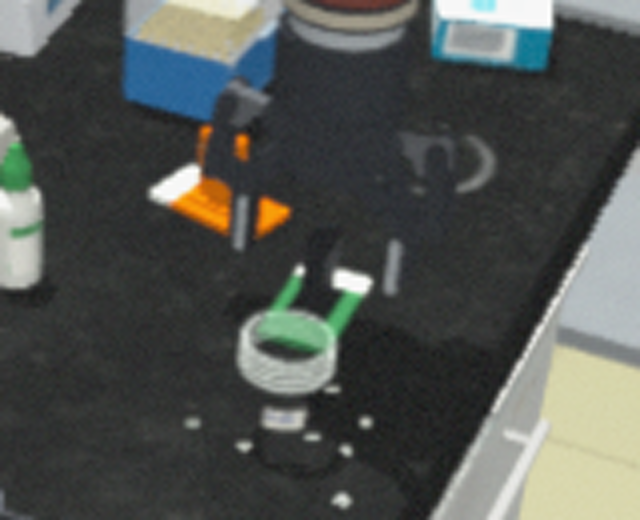

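The fingers straddle the black grip (crop (320,255), finger ends at (240,245) and (392,290)). I close on it.

Request:
play_rows(
  series=[
    [[0, 0, -0.002, 0, 0, 0, 0], [0, 0, 0, 0, 0, 0, 0], [0, 0, 0, 0, 0, 0, 0], [0, 0, 0, 0, 0, 0, 0], [0, 0, 0, 0, 0, 0, 0], [0, 0, 0, 0, 0, 0, 0], [0, 0, 0, 0, 0, 0, 0], [0, 0, 0, 0, 0, 0, 0]],
  ],
)

```text
time: 3.1
tool_pos: [0.4487, -0.2179, 0.0176]
tool_rot: [0.0, 0.703, 0.711, 0.0]
contact_force: [0.4, 0.3, 1.7]
gripper_width: 0.153
grasp_force: 58.8
```

Request:
play_rows(
  series=[
    [[0, 0, 0.01, 0, 0, 0, 0], [0, 0, 0.03, 0, 0, 0, 0], [0, 0, 0.045, 0, 0, 0, 0], [0, 0, 0.045, 0, 0, 0, 0], [0, 0, 0.04, 0, 0, 0, 0], [0, 0, 0.01, 0, 0, 0, 0], [0, 0, 0, 0, 0, 0, 0], [0, 0, 0, 0, 0, 0, 0]],
  ],
)

```text
time: 3.9
tool_pos: [0.4475, -0.2172, 0.1954]
tool_rot: [-0.002, 0.703, 0.711, -0.0]
contact_force: [-0.2, -0.3, -1.0]
gripper_width: 0.157
grasp_force: 58.5
```

Run:
```python
from h import *
s,M=st();f=grab('top','t2.png');im=f['frame'];hsv=cv2.cvtColor(im,cv2.COLOR_BGR2HSV)
gr=cv2.inRange(hsv,(45,80,50),(90,255,255));roi=np.zeros_like(gr)
u,v=proj(f,s['tool_pos']-[0,0,.01]);u=int(u);v=int(v);roi[v-35:v+35,u-45:u+30]=255
c=max(cv2.findContours(gr&roi,0,2)[0],key=cv2.contourArea);x,y,w,h=cv2.boundingRect(c);print(u,v,x,y,w,h,cv2.minAreaRect(c))
z=s['tool_pos'][2]-.011
for p in[(x-.5,y-.5),(x-.5,y+h-.5)]:print(onz(f,*p,z))
x0,y0=max(u-70,0),v-50
cv2.imwrite('pics/t2c.png',cv2.resize(im[y0:y0+100,x0:x0+130],None,fx=5,fy=5,interpolation=cv2.INTER_CUBIC));print(x0,y0)
```

```text
t 3.9 p [ 0.4475 -0.2172  0.1954] toolx yaw 90.67 z [-0.0026  0.0017 -1.    ] y [ 0.9999  0.0116 -0.0025] F [-0.18 -0.29 -1.02] T [-0.021 -0.017 -0.002] g 0.157 58.5
359 269 340 258 19 24 ((349.0, 269.5), (23.0, 18.0), 90.0)
[ 0.47108851 -0.17688956  0.18437087]
[ 0.42381615 -0.17679931  0.18437087]
289 219
```

View pics/t2c.png

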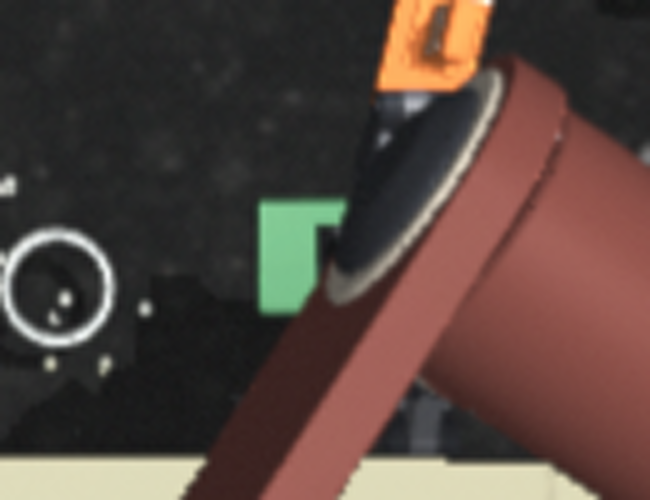

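The plate is held: its plain edge is at px x=340, about 40 mm ahead of the TCP, centred and square. I carry it to a point above the stage, yawing -4.4° and tilting about 23°.

Request:
play_rows(
  series=[
    [[0.01, 0.034, 0, 0, 0, -4.4, 0], [0.0104, 0.034, 0, -2.55, 0.166, 0, 0], [0.0104, 0.034, 0, -2.55, 0.166, 0, 0], [0.0104, 0.034, 0, -2.55, 0.166, 0, 0], [0.0104, 0.034, 0, -2.55, 0.166, 0, 0], [0.0104, 0.034, 0, -2.55, 0.166, 0, 0], [0.0104, 0.034, 0, -2.55, 0.166, 0, 0], [0.0104, 0.034, 0, -2.55, 0.166, 0, 0], [0.0104, 0.034, 0, -2.55, 0.166, 0, 0], [0.0104, 0.031, 0, -2.55, 0.166, 0, 0]],
  ],
)

```text
time: 4.95
tool_pos: [0.5508, 0.1207, 0.1942]
tool_rot: [0.136, 0.714, 0.67, -0.148]
contact_force: [0.7, -0.2, -0.4]
gripper_width: 0.16
grasp_force: 58.5
```

Request:
play_rows(
  series=[
    [[0, 0, -0.03, 0, 0, 0, 0], [0, 0, -0.03, 0, 0, 0, 0], [0, 0, 0, 0, 0, 0, 0], [0, 0, 0, 0, 0, 0, 0], [0, 0, 0, 0, 0, 0, 0]],
  ],
)

```text
time: 5.45
tool_pos: [0.5526, 0.119, 0.1383]
tool_rot: [0.137, 0.715, 0.67, -0.145]
contact_force: [0.2, -0.6, -1.6]
gripper_width: 0.156
grasp_force: 58.5
```

```bash
cat >> h.py <<'E'
S=np.array([.554,.1525,.040]);yaw=np.radians(-93.7);U=np.array([np.cos(yaw),np.sin(yaw),0]);V=np.array([-U[1],U[0],0])
def foot():
    s,M=st();F=s['tool_pos']+M@[.04,0,.017];d=F-S
    print('foot stage x,y,z mm',(d@U*1e3).round(1),(d@V*1e3).round(1),(F[2]*1e3).round(1),'tilt',np.degrees(np.arcsin(-M[2,0])).round(2),'roll',np.degrees(np.arcsin(M[2,1])).round(2));print('Fst',(s['contact_force']@U).round(2),(s['contact_force']@V).round(2),s['contact_force'][2].round(2),'Tst',(s['ft_torque']@U).round(3),(s['ft_torque']@V).round(3))
    return s,M
E
python3 - <<'E'
from h import *
foot()
f=grab('top');g=grab('scene')
A=cv2.resize(f['frame'][180:260,150:260],(400,291),interpolation=cv2.INTER_CUBIC);B=cv2.resize(g['frame'][170:310,180:320],(400,400),interpolation=cv2.INTER_CUBIC)
o=np.zeros((400,800,3),np.uint8);o[:291,:400]=A;o[:,400:]=B;cv2.imwrite('pics/a.png',o)
E
```

```text
t 5.45 p [0.5526 0.119  0.1383] toolx yaw 86.22 z [-0.0245 -0.3898 -0.9206] y [ 0.9979 -0.0654  0.0012] F [ 0.22 -0.57 -1.64] T [ 0.222 -0.029 -0.017] g 0.156 58.5
foot stage x,y,z mm 3.3 0.8 107.0 tilt 22.99 roll 0.07
Fst 0.56 0.26 -1.64 Tst 0.015 0.223
```

View pics/a.png

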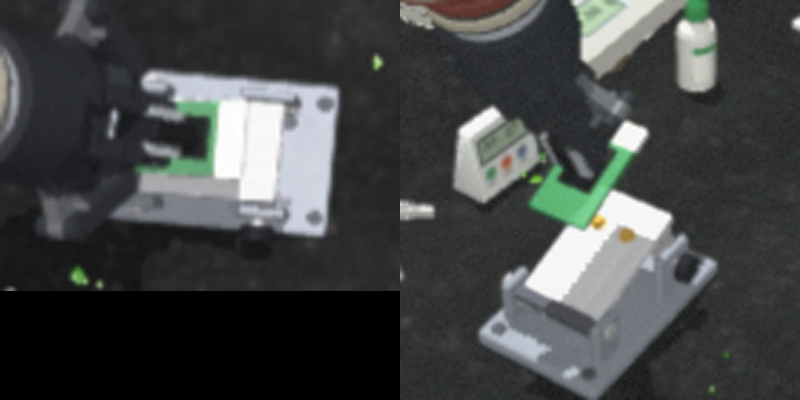

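The plate hangs over the stage, foot towards the stop and frosted end up-slope, tilted more than the face. I lower it towards the seat.

Request:
play_rows(
  series=[
    [[0, 0, -0.025, 0, 0, 0, 0], [0, 0, -0.02, 0, 0, 0, 0], [0, 0, -0.01, 0, 0, 0, 0], [0, 0, 0, 0, 0, 0, 0], [0, 0, 0, 0, 0, 0, 0], [0, 0, 0, 0, 0, 0, 0]],
  ],
)

```text
time: 6.15
tool_pos: [0.5532, 0.1195, 0.084]
tool_rot: [0.137, 0.715, 0.67, -0.144]
contact_force: [-0.5, 0.2, 0.1]
gripper_width: 0.16
grasp_force: 58.5
```

```bash
python3 -c "
from h import *
foot()"
```

```text
t 6.15 p [0.5532 0.1195 0.084 ] toolx yaw 86.21 z [-0.0228 -0.3894 -0.9208] y [ 0.9979 -0.065   0.0027] F [-0.47  0.22  0.12] T [ 0.229 -0.003  0.016] g 0.16 58.5
foot stage x,y,z mm 2.8 1.4 52.7 tilt 22.96 roll 0.16
Fst -0.19 -0.48 0.12 Tst -0.012 0.229
```

Request:
play_rows(
  series=[
    [[0, 0, -0.002, 0, 0, 0, 0], [0, 0, -0.002, 0, 0, 0, 0], [0, 0, -0.002, 0, 0, 0, 0], [0, 0, 0, 0, 0, 0, 0], [0, 0, 0, 0, 0, 0, 0]],
  ],
)

```text
time: 6.65
tool_pos: [0.5519, 0.1192, 0.0761]
tool_rot: [0.136, 0.715, 0.67, -0.146]
contact_force: [-0.1, -0.2, -0.8]
gripper_width: 0.156
grasp_force: 58.5
```

```bash
python3 -c "
from h import *
foot()"
```

```text
t 6.65 p [0.5519 0.1192 0.0761] toolx yaw 86.28 z [-0.0257 -0.39   -0.9205] y [ 9.979e-01 -6.500e-02 -3.000e-04] F [-0.06 -0.2  -0.84] T [0.234 0.016 0.018] g 0.156 58.5
foot stage x,y,z mm 3.2 0.1 44.9 tilt 23.0 roll -0.01
Fst 0.2 -0.05 -0.84 Tst -0.031 0.232
```

Request:
play_rows(
  series=[
    [[0, 0, -0.0015, 0, 0, 0, 0], [0, 0, -0.0015, 0, 0, 0, 0], [0, 0, 0, 0, 0, 0, 0], [0, 0, 0, 0, 0, 0, 0]],
  ],
)

```text
time: 7.05
tool_pos: [0.5521, 0.1193, 0.0734]
tool_rot: [0.136, 0.715, 0.67, -0.145]
contact_force: [-0.2, 1.0, -0.4]
gripper_width: 0.156
grasp_force: 58.5
```

```bash
python3 -c "
from h import *
foot()"
```

```text
t 7.05 p [0.5521 0.1193 0.0734] toolx yaw 86.27 z [-0.0253 -0.3898 -0.9205] y [ 9.979e-01 -6.510e-02  1.000e-04] F [-0.21  1.01 -0.38] T [ 0.243 -0.071 -0.013] g 0.156 58.5
foot stage x,y,z mm 3.1 0.3 42.1 tilt 23.0 roll 0.01
Fst -0.99 -0.27 -0.38 Tst 0.055 0.247
```

Request:
play_rows(
  series=[
    [[0, 0, -0.001, 0, 0, 0, 0], [0, 0, -0.001, 0, 0, 0, 0], [0, 0, 0, 0, 0, 0, 0], [0, 0, 0, 0, 0, 0, 0]],
  ],
)

```text
time: 7.45
tool_pos: [0.5523, 0.1192, 0.0727]
tool_rot: [0.137, 0.715, 0.67, -0.146]
contact_force: [-2.1, 0.4, 6.5]
gripper_width: 0.155
grasp_force: 59.7
```

```bash
python3 -c "
from h import *
foot()"
```

```text
t 7.45 p [0.5523 0.1192 0.0727] toolx yaw 86.24 z [-0.0254 -0.3906 -0.9202] y [ 9.979e-01 -6.540e-02  2.000e-04] F [-2.15  0.43  6.49] T [-0.107  0.475 -0.104] g 0.155 59.7
foot stage x,y,z mm 3.2 0.4 41.4 tilt 23.04 roll 0.01
Fst -0.29 -2.17 6.49 Tst -0.467 -0.137
```

Contact is felt at foot z≈41.4 mm. Next I slide down-slope to the stop.

Request:
play_rows(
  series=[
    [[0, 0.001, 0.0002, 0, 0, 0, 0], [0, 0.001, -0.0002, 0, 0, 0, 0], [0, 0.001, -0.0002, 0, 0, 0, 0], [0, 0, 0, 0, 0, 0, 0], [0, 0, 0, 0, 0, 0, 0]],
  ],
)

```text
time: 7.95
tool_pos: [0.5526, 0.1223, 0.0717]
tool_rot: [0.137, 0.715, 0.67, -0.145]
contact_force: [0.8, 0.3, 5.2]
gripper_width: 0.162
grasp_force: 59.2
```

```bash
python3 -c "
from h import *
foot()"
```

```text
t 7.95 p [0.5526 0.1223 0.0717] toolx yaw 86.25 z [-0.0241 -0.3899 -0.9205] y [ 0.9979 -0.0649  0.0013] F [0.83 0.27 5.18] T [-0.189 -0.058  0.075] g 0.162 59.2
foot stage x,y,z mm 0.1 0.6 40.4 tilt 22.99 roll 0.08
Fst -0.33 0.81 5.18 Tst 0.07 -0.185
```

Request:
play_rows(
  series=[
    [[0, 0.001, -0.0003, 0, 0, 0, 0], [0, 0.001, -0.0003, 0, 0, 0, 0], [0, 0, 0, 0, 0, 0, 0], [0, 0, 0, 0, 0, 0, 0]],
  ],
)

```text
time: 8.35
tool_pos: [0.5525, 0.1242, 0.0711]
tool_rot: [0.137, 0.715, 0.67, -0.145]
contact_force: [0.9, -1.4, 6.3]
gripper_width: 0.157
grasp_force: 59.3
```

```bash
python3 -c "
from h import *
foot()"
```

```text
t 8.35 p [0.5525 0.1242 0.0711] toolx yaw 86.25 z [-0.0244 -0.3902 -0.9204] y [ 0.9979 -0.065   0.001 ] F [ 0.88 -1.39  6.26] T [-0.298  0.025 -0.01 ] g 0.157 59.3
foot stage x,y,z mm -1.8 0.4 39.8 tilt 23.01 roll 0.06
Fst 1.33 0.97 6.26 Tst -0.005 -0.299
```

Request:
play_rows(
  series=[
    [[0, 0.001, -0.0003, 0, 0, 0, 0], [0, 0.001, -0.0002, 0, 0, 0, 0], [0, 0, 0, 0, 0, 0, 0], [0, 0, 0, 0, 0, 0, 0]],
  ],
)

```text
time: 8.75
tool_pos: [0.5525, 0.1248, 0.071]
tool_rot: [0.138, 0.715, 0.67, -0.147]
contact_force: [-0.7, -6.1, 7.2]
gripper_width: 0.158
grasp_force: 59.2
```

```bash
python3 -c "
from h import *
foot()"
```

```text
t 8.75 p [0.5525 0.1248 0.071 ] toolx yaw 86.23 z [-0.0251 -0.3932 -0.9191] y [ 9.979e-01 -6.550e-02  8.000e-04] F [-0.74 -6.11  7.19] T [-1.089  0.033  0.005] g 0.158 59.2
foot stage x,y,z mm -2.3 0.3 39.7 tilt 23.2 roll 0.05
Fst 6.15 -0.35 7.19 Tst 0.037 -1.089
```

The stop is felt (6 N up-slope). Next I tilt the plate down about the foot edge.

Request:
play_rows(
  series=[
    [[0, -0.0006, -0.0006, 1, -0.065, 0, 0], [0, -0.0004, -0.0006, 1, -0.065, 0, 0], [0, -0.0004, -0.0006, 1, -0.065, 0, 0], [0, 0, 0, 0, 0, 0, 0], [0, 0, 0, 0, 0, 0, 0]],
  ],
)

```text
time: 9.25
tool_pos: [0.5525, 0.1234, 0.0695]
tool_rot: [0.12, 0.719, 0.673, -0.128]
contact_force: [-1.0, -4.4, 8.6]
gripper_width: 0.162
grasp_force: 59.5
```

```bash
python3 -c "
from h import *
foot()"
```

```text
t 9.25 p [0.5525 0.1234 0.0695] toolx yaw 86.21 z [-0.0221 -0.344  -0.9387] y [ 9.978e-01 -6.590e-02  7.000e-04] F [-1.03 -4.43  8.58] T [-1.069  0.217 -0.128] g 0.162 59.5
foot stage x,y,z mm -2.6 0.4 39.8 tilt 20.17 roll 0.04
Fst 4.48 -0.75 8.58 Tst -0.148 -1.081
```

Request:
play_rows(
  series=[
    [[0, -0.0004, -0.0006, 1, -0.065, 0, 0], [0, -0.0004, -0.0006, 1, -0.065, 0, 0], [0, 0, 0, 0, 0, 0, 0], [0, 0, 0, 0, 0, 0, 0]],
  ],
)

```text
time: 9.65
tool_pos: [0.5524, 0.1226, 0.0685]
tool_rot: [0.108, 0.721, 0.675, -0.115]
contact_force: [-0.9, -5.1, 9.6]
gripper_width: 0.157
grasp_force: 59.7
```

```bash
python3 -c "
from h import *
foot()"
```

```text
t 9.65 p [0.5524 0.1226 0.0685] toolx yaw 86.22 z [-0.0201 -0.3113 -0.9501] y [ 9.978e-01 -6.580e-02  4.000e-04] F [-0.95 -5.09  9.55] T [-1.18   0.373 -0.241] g 0.157 59.7
foot stage x,y,z mm -2.8 0.4 39.9 tilt 18.18 roll 0.02
Fst 5.14 -0.62 9.55 Tst -0.296 -1.201
```

Request:
play_rows(
  series=[
    [[0, -0.0005, -0.0005, 1, -0.065, 0, 0], [0, -0.0005, -0.0005, 1, -0.065, 0, 0], [0, 0, 0, 0, 0, 0, 0], [0, 0, 0, 0, 0, 0, 0]],
  ],
)

```text
time: 10.05
tool_pos: [0.5527, 0.1226, 0.068]
tool_rot: [0.096, 0.723, 0.677, -0.102]
contact_force: [-2.8, -0.7, 11.2]
gripper_width: 0.158
grasp_force: 60.0
```

```bash
python3 -c "
from h import *
foot()"
```

```text
t 10.05 p [0.5527 0.1226 0.068 ] toolx yaw 86.22 z [-0.0169 -0.2762 -0.961 ] y [ 0.9978 -0.0656  0.0013] F [-2.78 -0.66 11.25] T [-0.956  0.537 -0.195] g 0.158 60.0
foot stage x,y,z mm -3.9 0.7 40.6 tilt 16.06 roll 0.07
Fst 0.84 -2.73 11.25 Tst -0.474 -0.989
```

Request:
play_rows(
  series=[
    [[0, -0.0004, -0.0005, 1, -0.065, 0, 0], [0, 0, 0, 0, 0, 0, 0], [0, 0, 0, 0, 0, 0, 0]],
  ],
)

```text
time: 10.35
tool_pos: [0.5529, 0.123, 0.0678]
tool_rot: [0.09, 0.724, 0.678, -0.095]
contact_force: [-3.0, 2.9, 13.1]
gripper_width: 0.155
grasp_force: 60.4
```

```bash
python3 -c "
from h import *
foot()"
```

```text
t 10.35 p [0.5529 0.123  0.0678] toolx yaw 86.22 z [-0.0154 -0.2578 -0.9661] y [ 0.9978 -0.0656  0.0016] F [-2.98  2.91 13.07] T [-0.574  0.642 -0.26 ] g 0.155 60.4
foot stage x,y,z mm -4.8 0.9 41.0 tilt 14.97 roll 0.09
Fst -2.72 -3.16 13.07 Tst -0.604 -0.615
```

Torque and force show flush was passed near 17°. At 15° the load centre moved to the plate's top end. I tilt back in small steps.

Request:
play_rows(
  series=[
    [[0, 0, 0, -1, 0.065, 0, 0], [0, 0, 0, 0, 0, 0, 0], [0, 0, 0, 0, 0, 0, 0]],
  ],
)

```text
time: 10.65
tool_pos: [0.5529, 0.1232, 0.0679]
tool_rot: [0.095, 0.723, 0.677, -0.101]
contact_force: [-3.3, 1.2, 13.6]
gripper_width: 0.158
grasp_force: 60.5
```

```bash
cat >> h.py <<'E'
def cop(L=.18):
    s,M=foot();th=np.arcsin(-M[2,0]);sn,c=np.sin(th),np.cos(th)
    Fu=s['contact_force']@U;Fz=s['contact_force'][2]+.8;T=s['ft_torque']@V-.24*sn/.39
    ru=((-c*L-.029)*Fu-T)/Fz
    print('N',round(-Fu*sn+Fz*c,2),'along',round(Fu*c+Fz*sn,2),'centre from foot mm',round((ru-sn*L+.04*c-.017*sn)*1e3,1))
E
python3 -c "
from h import *
cop()"
```

```text
t 10.65 p [0.5529 0.1232 0.0679] toolx yaw 86.21 z [-0.0165 -0.2744 -0.9615] y [ 0.9978 -0.0657  0.0016] F [-3.31  1.18 13.65] T [-0.182  0.63  -0.271] g 0.158 60.5
foot stage x,y,z mm -4.4 0.9 40.5 tilt 15.96 roll 0.09
Fst -0.96 -3.38 13.65 Tst -0.617 -0.223
N 14.15 along 3.04 centre from foot mm 24.9
```

Request:
play_rows(
  series=[
    [[0, 0, 0, -1, 0.065, 0, 0], [0, 0, 0, 0, 0, 0, 0], [0, 0, 0, 0, 0, 0, 0], [0, 0, 0, 0, 0, 0, 0]],
  ],
)

```text
time: 11.05
tool_pos: [0.553, 0.1235, 0.0683]
tool_rot: [0.101, 0.722, 0.676, -0.107]
contact_force: [-5.5, 1.9, 14.6]
gripper_width: 0.155
grasp_force: 60.8
```

```bash
python3 -c "
from h import *
cop()
f=grab('top');g=grab('scene')
A=cv2.resize(f['frame'][180:260,150:260],(400,291),interpolation=cv2.INTER_CUBIC);B=cv2.resize(g['frame'][200:310,190:300],(400,400),interpolation=cv2.INTER_CUBIC)
o=np.zeros((400,800,3),np.uint8);o[:291,:400]=A;o[:,400:]=B;cv2.imwrite('pics/b.png',o)"
```

```text
t 11.05 p [0.553  0.1235 0.0683] toolx yaw 86.19 z [-0.0176 -0.2904 -0.9567] y [ 0.9978 -0.0659  0.0017] F [-5.48  1.85 14.64] T [-0.036  0.839 -0.333] g 0.155 60.8
foot stage x,y,z mm -4.3 0.9 40.4 tilt 16.91 roll 0.1
Fst -1.49 -5.59 14.64 Tst -0.834 -0.09
N 15.21 along 3.06 centre from foot mm 17.9
```

View pics/b.png

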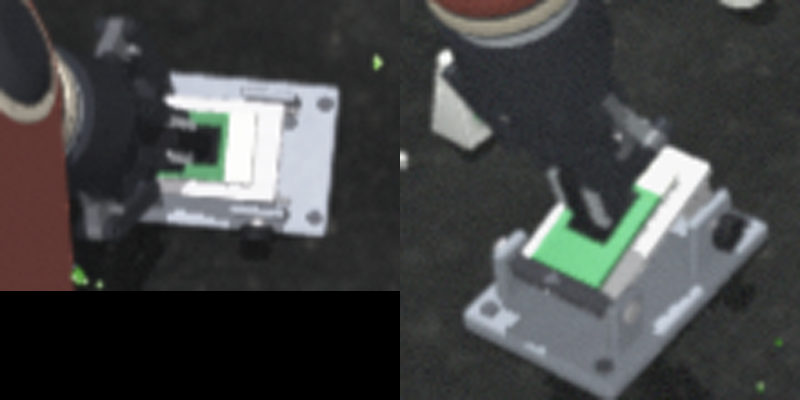

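The view shows the plate on the face with its plain end at the stop (scene crop (565,275)) and centred. I settle to about 16° to bias the load onto the pins, and take off some side load.

Request:
play_rows(
  series=[
    [[-0.0005, -0.0003, 0.0003, 0.5, -0.033, 0, 0], [0, 0, 0, 0.5, -0.033, 0, 0], [0, 0, 0, 0, 0, 0, 0], [0, 0, 0, 0, 0, 0, 0], [0, 0, 0, 0, 0, 0, 0]],
  ],
)

```text
time: 11.65
tool_pos: [0.5529, 0.1231, 0.0679]
tool_rot: [0.096, 0.723, 0.677, -0.1]
contact_force: [-0.0, 1.8, 10.5]
gripper_width: 0.153
grasp_force: 60.1
```

```bash
python3 -c "
from h import *
cop()"
```

```text
t 11.65 p [0.5529 0.1231 0.0679] toolx yaw 86.2 z [-0.015  -0.2733 -0.9618] y [ 0.9978 -0.0655  0.003 ] F [-0.02  1.76 10.45] T [-0.037  0.284 -0.22 ] g 0.153 60.1
foot stage x,y,z mm -4.4 0.9 40.6 tilt 15.88 roll 0.17
Fst -1.75 -0.14 10.45 Tst -0.281 -0.056
N 11.3 along 1.4 centre from foot mm 35.9
```

Request:
play_rows(
  series=[
    [[0, 0, 0, 0.4, -0.026, 0, 0], [0, 0, 0, 0, 0, 0, 0], [0, 0, 0, 0, 0, 0, 0], [0, 0, 0, 0, 0, 0, 0], [0, 0, 0, 0, 0, 0, 0], [0, 0, 0, 0, 0, 0, 0]],
  ],
)

```text
time: 12.25
tool_pos: [0.5529, 0.123, 0.0677]
tool_rot: [0.093, 0.723, 0.677, -0.097]
contact_force: [-0.4, 0.5, 9.7]
gripper_width: 0.155
grasp_force: 60.0
```

```bash
python3 -c "
from h import *
cop()"
```

```text
t 12.25 p [0.5529 0.123  0.0677] toolx yaw 86.21 z [-0.0147 -0.2669 -0.9636] y [ 0.9979 -0.0654  0.0029] F [-0.37  0.45  9.72] T [-0.072  0.178 -0.226] g 0.155 60.0
foot stage x,y,z mm -4.5 0.9 40.7 tilt 15.5 roll 0.17
Fst -0.43 -0.39 9.72 Tst -0.173 -0.083
N 10.25 along 2.4 centre from foot mm 17.7
```

Force noise dominates single readings, so I average over a hold.

```bash
cat > avg.py <<'E'
from h import *
import io,contextlib
a=[]
for i in range(24):
    manip.grab_frame('top');s=manip.state();q=s['tool_rot'];M=Ro.from_quat(np.r_[q[1:],q[0]]).as_matrix()
    a.append(np.r_[s['contact_force']@U,s['contact_force']@V,s['contact_force'][2],s['ft_torque']@U,s['ft_torque']@V,s['tool_pos'],np.arcsin(-M[2,0])])
a=np.array(a);m=a.mean(0);print(m.round(4),'sd',a.std(0).round(4))
sn,c=np.sin(m[8]),np.cos(m[8]);Fz=m[2]+.8
for L in(.16,.18,.22):
    ru=((-c*L-.029)*m[0]-(m[4]-.24*sn/.39))/Fz;cp=ru-sn*L+.04*c-.017*sn;N=-m[0]*sn+Fz*c
    print(L,'N',N.round(2),'along',(m[0]*c+Fz*sn).round(2),'cop mm',(cp*1e3).round(1),'moment Nmm',(N*cp*1e3).round(0),'rv',((m[3]-(c*L+.029)*m[1])/Fz*1e3).round(1))
E
python3 avg.py
```

```text
[-1.2979 -0.6788 10.031  -0.207  -0.0876  0.5529  0.123   0.0677  0.2706] sd [0.496  0.4091 0.4184 0.0311 0.0354 0.     0.     0.     0.    ]
0.16 N 10.78 along 1.64 cop mm 36.5 moment Nmm 393.0 rv -7.6
0.18 N 10.78 along 1.64 cop mm 33.4 moment Nmm 360.0 rv -6.4
0.22 N 10.78 along 1.64 cop mm 27.4 moment Nmm 295.0 rv -4.0
```

Request:
play_rows(
  series=[
    [[0, 0, 0, 0.8, -0.052, 0, 0], [0, 0, 0, 0, 0, 0, 0], [0, 0, 0, 0, 0, 0, 0], [0, 0, 0, 0, 0, 0, 0]],
  ],
)

```text
time: 13.85
tool_pos: [0.5529, 0.123, 0.068]
tool_rot: [0.089, 0.724, 0.678, -0.093]
contact_force: [-1.3, 1.9, 11.7]
gripper_width: 0.154
grasp_force: 60.1
```

```bash
python3 avg.py
```

```text
[-2.3896 -1.2752 11.0693 -0.3059 -0.4176  0.5529  0.123   0.068   0.2571] sd [0.4701 0.4639 0.3386 0.0316 0.024  0.     0.     0.     0.    ]
0.16 N 12.09 along 0.71 cop mm 79.0 moment Nmm 955.0 rv -6.0
0.18 N 12.09 along 0.71 cop mm 77.8 moment Nmm 941.0 rv -4.0
0.22 N 12.09 along 0.71 cop mm 75.5 moment Nmm 912.0 rv 0.2
```

The moment rose steeply, about 580 Nmm for 0.8°, so the plate is flush and the pins are bottomed. I back off 0.5° to leave a balanced press.

Request:
play_rows(
  series=[
    [[0, 0, 0, -0.5, 0.033, 0, 0], [0, 0, 0, 0, 0, 0, 0], [0, 0, 0, 0, 0, 0, 0], [0, 0, 0, 0, 0, 0, 0]],
  ],
)

```text
time: 15.45
tool_pos: [0.5529, 0.123, 0.0677]
tool_rot: [0.092, 0.723, 0.678, -0.096]
contact_force: [-0.4, 2.3, 9.6]
gripper_width: 0.154
grasp_force: 60.0
```

```bash
python3 avg.py
```

```text
[-2.2048 -0.592   9.7621 -0.2054 -0.2667  0.5529  0.123   0.0677  0.2656] sd [0.5345 0.5246 0.4832 0.0291 0.0282 0.     0.     0.     0.    ]
0.16 N 10.77 along 0.64 cop mm 71.0 moment Nmm 764.0 rv -9.2
0.18 N 10.77 along 0.64 cop mm 69.7 moment Nmm 751.0 rv -8.1
0.22 N 10.77 along 0.64 cop mm 67.3 moment Nmm 725.0 rv -5.9
```

Request:
play_rows(
  series=[
    [[0, 0, 0, -0.3, 0.02, 0, 0], [0, 0, 0, 0, 0, 0, 0], [0, 0, 0, 0, 0, 0, 0], [0, 0, 0, 0, 0, 0, 0]],
  ],
)

```text
time: 17.05
tool_pos: [0.5528, 0.123, 0.0677]
tool_rot: [0.093, 0.723, 0.677, -0.097]
contact_force: [-1.7, 1.1, 9.5]
gripper_width: 0.157
grasp_force: 60.0
```

```bash
python3 avg.py
```

```text
[-1.1453 -0.7888  9.8956 -0.2112 -0.0954  0.5529  0.123   0.0677  0.2706] sd [0.5524 0.5916 0.5934 0.0301 0.0295 0.     0.     0.     0.    ]
0.16 N 10.61 along 1.76 cop mm 35.1 moment Nmm 373.0 rv -6.2
0.18 N 10.61 along 1.76 cop mm 31.9 moment Nmm 338.0 rv -4.8
0.22 N 10.61 along 1.76 cop mm 25.3 moment Nmm 268.0 rv -2.0
```

Request:
play_rows(
  series=[
    [[0, 0, 0, 0.15, -0.01, 0, 0], [0, 0, 0, 0, 0, 0, 0], [0, 0, 0, 0, 0, 0, 0], [0, 0, 0, 0, 0, 0, 0], [0, 0, 0, 0, 0, 0, 0]],
  ],
)

```text
time: 18.75
tool_pos: [0.5529, 0.123, 0.0677]
tool_rot: [0.092, 0.723, 0.677, -0.097]
contact_force: [-0.0, 2.0, 9.6]
gripper_width: 0.155
grasp_force: 59.9
```

```bash
python3 avg.py; python3 -c "
from h import *
print(manip.job_done())"
```

```text
[-1.327  -0.5448  9.7339 -0.2008 -0.1698  0.5529  0.123   0.0677  0.2681] sd [0.4679 0.4509 0.5011 0.0275 0.0284 0.     0.     0.     0.    ]
0.16 N 10.51 along 1.51 cop mm 46.4 moment Nmm 487.0 rv -9.6
0.18 N 10.51 along 1.51 cop mm 43.5 moment Nmm 457.0 rv -8.6
0.22 N 10.51 along 1.51 cop mm 37.8 moment Nmm 397.0 rv -6.6
the job is handed in; nothing more can be done
None
```

I handed the job in at about 20 s, verdict not shown: the plate is still gripped, foot against the stop, lying flush at about 0.27 rad by force feel and pressed with about 10.5 N; the pins are hidden under it, so "pressed in" is inferred from the forces.

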